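Tongue the cover board into the scraps chute

ROBOT

A 6-joint arm with a two-finger parallel gripper is mounted at the origin on the work surface. World frame = base frame: x ahead of the robot, y to its left, z up, the work surface at z = 0. Lengths are in m, angles in degrees, forces in N, time in s.
With the tool pointing down it reaches from about 0.4 to 0.825 m from the base axis. Payload 7 kg.
Tool frame: the origin (TCP) lies midway between the tips of the shut fingers; the grasp point (between the pads) lies 19 mm behind it (ctrl.hold_point_z is the distance from the TCP to the grasp point, in m); z points along the fingers, y is the line along which they close (so a half turn about z gives the same grasp; the last joint's range is limited). The gripper opens to 88 mm and grips with 3 to 60 N. Pads are 19 mm wide; open, the fingers measure 130 mm over their backs; the gripper's body (78 mm by 193 mm) begins 47 mm behind the grasp point.
Start: joints at [-58.493, 20.546, 0.682, 0, -70.136, -16.507], TCP at [0.175, -0.652, 0.196] pointing down, gripper open.
Joint ranges: [-176.03, 176.03], [-82.01, 121.73], [-58.28, 71.71], [-173.87, 95.51], [-174.79, -0.11], [-173.66, 173.66]. Speed limits (degrees/s): [136.94, 136.94, 172.46, 180, 180, 180].

INTERFACE

Orientations are given as [roll, pitch, yaw] about the fixed x, y, z axes, in that order (R = Rz(yaw) Ry(pitch) Rx(roll)).
In Python, from plant import ctrl gives the robot as it stands.
- The arm moves only by the tool apply_moves, never from a script. Its argument "deltas" is a list of rows, each an object with "fingers": the finger opening in mm, from 0 to 87.6; "delta_pos": the shift along the tool's x, y, z in mm, a list of three; "angular": the turn, a rotation vector about the tool's x, y, z in degrees, a list of three. A call has 1 to 10 rows; each row is the pose to reach, as a shift and turn from the pose commanded when the call began, along the tool's axes at that moment; what a row does not reach only later rows make up. A row lasts 1/10 s, in which the tool goes at most 50 mm and 8.59 degrees, less where a joint would pass 70% of its speed; a pose out of reach is approached as far as the arm can. A call with a gripper value outside its range is refused whole. The fingers move at their own pace and stop on an object; the grip force is fixed at half the most. Time passes only in rows, so rows that repeat a pose let the fingers close. It gives the time, the measured TCP pose, the force, the opening and the grip force at its end, in the units of the state.
- ctrl.get_obs(): the state, without advancing time (a new reading comes with each control period).
- ctrl.snapshot(name): name is "scene" or "top" or "wrist"; returns the picture (480x640x3 uint8, red, green, blue); there is no depth.
- ctrl.camera_params(name): a dict with "fx", "fy", "cx", "cy" (pixels), "cam_to_world" (4x4, takes a point from camera to world coordinates); the wrist camera has in their place "mount" (4x4, takes a point from camera to tool coordinates, whose origin is the TCP and whose axes are the flange's). Camera axes: x right, y up, looking along -z (the intrinsics and any distortion apply to the point x, -y, -z); pixel columns grow to the right and rows downward; lengths in m; the calibration is good to about 2 mm. A picture is of the moment at which its call begins: read the wrist's pose just before it. camera_params takes no time and is no camera call.
- ctrl.close_job(): hands the job in; it is judged then, once.
The state is a dict: "clock": time; "joint_pos": joint angles; "qvel": joint speeds; "tau": joint torques, N m; "tool_pos": TCP position; "orientation": TCP orientation; "force": force on the tool from outside, world axes, zero at the start; "moment": the same for the moment, N m; "opening": finger opening in m; "gripper_force": force on a finger pad.
Only numpy, scipy, OpenCV 4.12 (cv2) and the standard library are available. Lean on these libraries where they do the work, as an engineer would, in place of code of your own. Each camera call takes 0.05 s, during which the arm holds its last target. There are 200 camera calls.

TASK

Close the scraps chute with its wooden cover board: angle the board's tongue into the groove under the frame's lip, push it lightly home, then lower the board flat and press it down until the spring latch clicks over its far edge. Work gently and by feel, without ramming the frame or shoving it along, leave the other things on the island where they are, and let go.

Things in the scene. Friction and masses are not known exactly. Their poses are not given: they have to be found in the camera images.
- handle (a point): Centre, half-way up, of the upright bar handle, 18 (x) x 64 (y) x 40 (z) mm, on the middle of the loose wooden cover board's top (0.2 to 0.4 kg; plank 150 x 120 x 12 mm, lying flat at the start). This point is 20 mm above the plank's top, 32 mm above its underside. Axes are the board's: z up, x from the tongue edge towards the plain edge.
- tongue (a point): Middle of the end of the board's tongue: a strip 5 mm thick, 120 mm wide, that sticks out 16 mm from the plank's -x edge, level with its underside. This point is 91 mm from the handle's centre along -x and 29.5 mm below it (2.5 mm above the underside).
- chute (a point): Nominal centre of the scraps chute at the height of the ledges that the seated board's underside lies on, 30 mm above the worktop. A fixed white plinth, 284 (x) x 190 (y) mm, carries a stainless frame, open at the top. Axes: z up, x from groove to latch. The frame stands anywhere up to 22 mm either way along x from this point; this offset is not measured: feel for it (or look).
- groove (a point): Nominal middle of the groove's back, on its floor (91 mm along -x from chute, same axes; shifts along x with the frame, unmeasured, up to 22 mm). The groove is 10 mm high and 5 mm deep, opens towards +x; floor level with the ledges, lip above it 4 mm thick, both reaching 5 mm out. In front of it is a gap 16 mm deep, then ledges 20 mm wide along both sides, from 61 mm out to the far wall.
- far_wall (a point): Nominal inner face of the far wall, at the ledges' height (77 mm along +x from chute; shifts with the frame, unmeasured, as the groove does). From groove back to far wall it is 168 mm; the board is 166 mm long over all, so it does not go in flat. Side and far walls rise 12 mm above the ledges and are 10 to 12 mm thick; side walls' inner faces lie 65 mm either side of the middle.
- latch (a joint): Sprung latch, 34 mm wide, at the middle of the far wall; m: 0 = sprung forward (rest, also when locked over the board), 0.012 = fully back. Its nose reaches 7 mm inwards, flat underside 13.5 mm above the ledge, a steep ramp above; top 28 mm above the ledge. A board tilted about 0.13 rad rests on the ramp; pressing its far part with 5 to 15 N drives the latch back and the board passes below.
- frame (a joint): How far the frame has been pushed along x from where it stood at the start, m, 0 at the start. It is held in the plinth by friction alone and gives way at about 7 N along x; sideways and downwards it is firm.
- board: The cover board itself: its origin is the middle of the plank's underside, axes as for the handle. At the start its tongue edge faces roughly towards the robot, as does the groove end of the chute.
- plinth: The chute as a whole, fixed: origin 30 mm below chute, same axes.
- plate: Bystander: white ceramic plate, 160 mm wide; origin under its centre.
- scraper: Bystander: stainless dough scraper lying flat, 75 x 150 mm; origin under its centre.
- brush: Bystander: pastry brush lying flat, about 160 mm long; origin under its middle.
- ramekin: Bystander: small white bowl, 76 mm wide, 45 mm tall; origin under its centre.
- jar: Bystander: glass jar, 72 mm wide, 110 mm tall; origin under its centre.
- board2: Bystander: plain chopping board without tongue or handle, 130 x 200 x 14 mm, lying flat; origin under its centre.
Things that resemble listed ones, but are neither listed nor needed, are in the scene too. What is meant by the board is not pink, and is the smaller of those in its own colour.

How it is judged (in metres and radians):
On the way:
1. the tongue's end is down at the groove, below its lip, while the board is still angled (over 0.1 rad) (angle between handle's own z axis and vertical above 0.1 rad and x of tongue in the frame of chute between -0.123 and -0.063 m and z of tongue in the frame of chute between -0.003 and 0.01 m), for 0.1 s.
At the end, for the whole second after the job is handed in: The board lies flat on the chute's ledges (tilt under 0.02 rad, height within 2 mm, handle within 28.5 mm of the chute's nominal centre) with its tongue in the groove end, the latch sprung forward over its far edge (under 1.5 mm), at rest and released (angle between handle's own z axis and vertical below 0.02 rad and z of handle in the frame of chute between 0.03 and 0.034 m and horizontal distance between handle and chute below 0.0285 m and x of tongue in the frame of chute below -0.062 m and value of joint latch below 0.0015 m and linear speed of board below 0.01 m/s); the robot touches nothing.
It fails at once if the board is pushed against the chute (frame, latch or plinth) with more than 30 N (contact force between board and plinth above 30 N).
It fails at once if the frame is shoved along by more than 3 mm (value of joint frame above 0.003 m or value of joint frame below -0.003 m).
It fails at once if a bystander is moved by more than 30 mm (distance of any of plate, scraper, brush, ramekin, jar, board2 from where it was at the start of the episode above 0.03 m).
It also fails if it takes over 67 s, if anything falls off the work surface, if the arm or the gripper's body presses on something with over 40 N, if the wrist force passes 120 N, or if a joint passes its speed limit or range.

## Working session

There is one attempt and no reset: what is moved stays moved. The work goes in short steps, Python scripts to look and compute and a tool call to move; the robot and the scene stay as the last step left them, time stands still between calls to the robot, and variables do not carry over. Pictures are saved under pics/ and viewed, at most 10 in all, crops included, and the job is handed in when it is done.

Besides the shell and the picture viewer there is one more tool, called after ">>>" by a JSON object that holds its "method" and its "body". apply_moves: Moves the arm, as the interface text tells. Its arguments: {"type":"object","properties":{"deltas":{"type":"array"}},"required":["deltas"]}

```bash
mkdir -p pics; ls; python3 - <<'E'
from plant import ctrl
import cv2,numpy as np
o=ctrl.get_obs();print({k:np.round(v,4).tolist() for k,v in o.items()})
for n in ("top","scene"):
    im=ctrl.snapshot(n);cv2.imwrite(f"pics/{n}0.png",im[:,:,::-1])
for n in ("top","scene","wrist"):
    print(n,ctrl.camera_params(n))
E
```

```text
pics
{'clock': 0.0, 'joint_pos': [-58.493, 20.5912, 0.6335, -0.0203, -70.135, -16.5072], 'qvel': [0.107, -0.044, -0.0202, 0.1276, 0.0963, 0.1133], 'tau': [0.0011, -58.2714, 29.3053, 6.9967, 0.0068, -0.0002], 'tool_pos': [0.1745, -0.6515, 0.1954], 'orientation': [179.9057, -0.0081, -165.0071], 'force': [-0.4041, 0.0384, 0.5892], 'moment': [0.0209, -0.0226, 0.0496], 'gripper_force': 0.0, 'opening': 0.0875}
top {'fx': 507.4935726645194, 'fy': 507.4935726645194, 'cx': 319.5588175690489, 'cy': 239.8788602404947, 'cam_to_world': array([[-0.03514519,  0.97682808, -0.21112015,  0.17015697],
       [-0.99936579, -0.03556258,  0.00182062, -0.09502653],
       [-0.00572954,  0.21105024,  0.97745842,  1.68316211],
       [ 0.        ,  0.        ,  0.        ,  1.        ]])}
scene {'fx': 510.96974780951297, 'fy': 510.96974780951297, 'cx': 321.3652779196954, 'cy': 249.4681259634986, 'cam_to_world': array([[-0.82761131, -0.28981315,  0.48069518,  1.15257801],
       [ 0.5607523 , -0.46477607,  0.68522994,  0.85101115],
       [ 0.02482697,  0.83665497,  0.54716733,  0.78035809],
       [ 0.        ,  0.        ,  0.        ,  1.        ]])}
wrist {'fx': 417.5690413625941, 'fy': 417.5690413625941, 'cx': 311.66913821523264, 'cy': 238.19053367390902, 'mount': array([[ 2.05123646e-04,  9.52395073e-01,  3.04866500e-01,
         8.14553406e-02],
       [ 9.99999688e-01, -4.27856791e-04,  6.63782729e-04,
        -2.05741133e-04],
       [ 7.62622603e-04,  3.04866269e-01, -9.52394864e-01,
        -1.88435532e-01],
       [ 0.00000000e+00,  0.00000000e+00,  0.00000000e+00,
         1.00000000e+00]])}
```

View pics/top0.png

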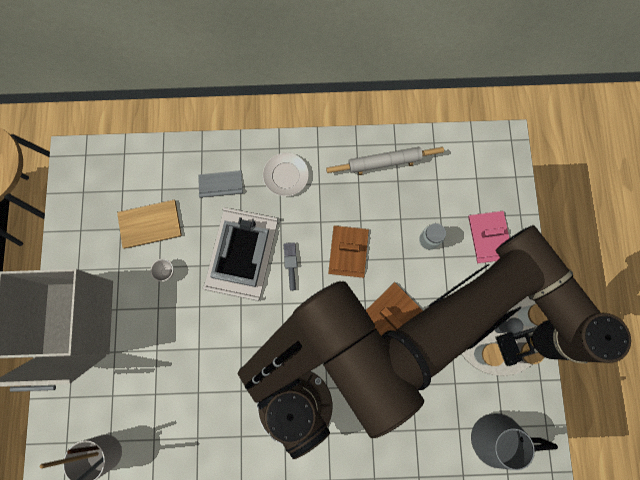

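View pics/scene0.png

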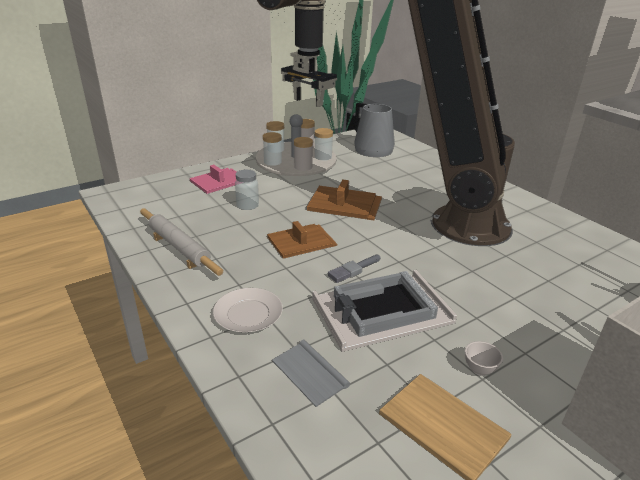

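The top view shows the smaller brown board at about (350,250), with its handle across and its tongue towards the robot. The larger brown decoy is at (395,308), the chute at (243,255) with the latch at (247,222), and the brush at (291,265).

```bash
cat > h.py <<'E'
import numpy as np,cv2
from scipy.spatial.transform import Rotation as R
from plant import ctrl
def campose(n,obs=None):
    p=ctrl.camera_params(n)
    if n!="wrist": return p,p["cam_to_world"]
    T=np.eye(4);T[:3,:3]=R.from_euler("xyz",obs["orientation"],degrees=True).as_matrix();T[:3,3]=obs["tool_pos"]
    return p,T@p["mount"]
def ray(px,z,pc):
    p,T=pc;px=np.atleast_2d(px).astype(float)
    d=np.c_[(px[:,0]-p["cx"])/p["fx"],-(px[:,1]-p["cy"])/p["fy"],-np.ones(len(px))]@T[:3,:3].T
    return T[:3,3]+d*((z-T[2,3])/d[:,2])[:,None]
def proj(P,pc):
    p,T=pc;c=(np.atleast_2d(P)-T[:3,3])@T[:3,:3]
    return np.c_[p["cx"]+p["fx"]*c[:,0]/-c[:,2],p["cy"]+p["fy"]*c[:,1]/c[:,2]]
E
python3 - <<'E'
from h import *
im=cv2.imread("pics/top0.png");pc=campose("top")
hsv=cv2.cvtColor(im,cv2.COLOR_BGR2HSV)
print(hsv[262,345],hsv[230,345],hsv[246,345],hsv[300,390],hsv[218,225],hsv[235,222],hsv[265,215])
m=cv2.inRange(hsv,(3,100,40),(16,255,255));m[:200]=0;m[:,:320]=0;m[285:]=0;m[:,375:]=0
c=max(cv2.findContours(m,0,2)[0],key=cv2.contourArea)
b=cv2.boxPoints(cv2.minAreaRect(c));w=ray(b,.012,pc)
print(b.round(1),w.round(4),np.linalg.norm(np.diff(w,axis=0),axis=1),w.mean(0))
q=np.array([[222,208],[281,217],[263,299],[206,290]])
w=ray(q,.028,pc);print(w.round(4),np.linalg.norm(np.diff(w,axis=0),axis=1),w.mean(0))
cr=cv2.resize(im[195:310,195:380],None,fx=4.2,fy=4.2,interpolation=cv2.INTER_CUBIC);cv2.imwrite("pics/c.png",cr)
E
```

```text
[ 13 163 122] [ 13 165 130] [ 13 167 130] [ 12 159 125] [ 17  21 196] [ 70  12 127] [ 79  15 133]
[[328.  273.6]
 [332.9 225.2]
 [368.4 228.7]
 [363.6 277.2]] [[ 0.4156 -0.1223  0.012 ]
 [ 0.5804 -0.1451  0.012 ]
 [ 0.5636 -0.2647  0.012 ]
 [ 0.3995 -0.2395  0.012 ]] [0.16637193 0.12081662 0.16607095] [ 0.4897571 -0.1928881  0.012    ]
[[0.65   0.2282 0.028 ]
 [0.6112 0.029  0.028 ]
 [0.3375 0.0929 0.028 ]
 [0.3735 0.279  0.028 ]] [0.20290187 0.28110051 0.18957823] [0.49307788 0.15727553 0.028     ]
```

View pics/c.png

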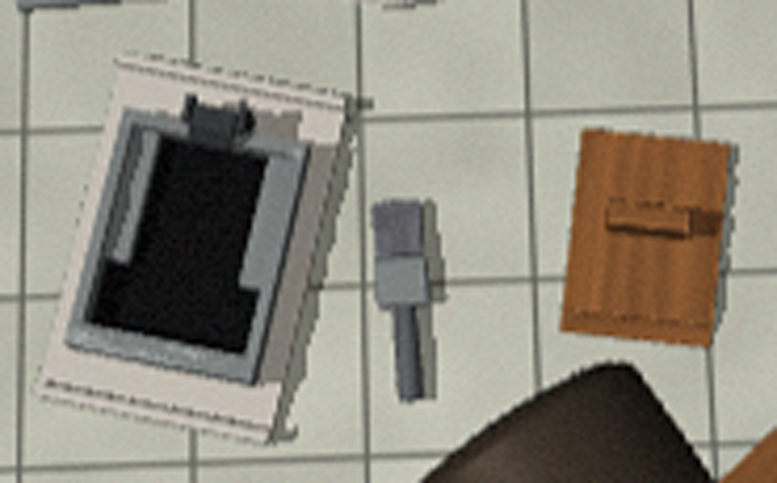

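```bash
cat >> h.py <<'E'
def delta(pos,rpy,obs=None):
    o=obs or ctrl.get_obs();A=R.from_euler("xyz",o["orientation"],degrees=True);B=R.from_euler("xyz",rpy,degrees=True)
    print("d_mm",(A.inv().apply(np.array(pos)-o["tool_pos"])*1000).round(1),"rot",(A.inv()*B).as_rotvec(degrees=True).round(2))
E
python3 - <<'E'
from h import *
delta([.498,-.194,.25],[180,0,-97.9]); delta([.498,-.194,.25],[180,0,82.1])
E
```

```text
d_mm [-430.8  358.4  -54. ] rot [ 8.000e-02  4.000e-02 -6.711e+01]
d_mm [-430.8  358.4  -54. ] rot [ 5.0000e-02 -9.0000e-02  1.1289e+02]
```

>>> {"method": "apply_moves", "body": {"deltas": [{"fingers": 87,"delta_pos": [-20,17,-20],"angular": [0,0,-5]},{"fingers": 87,"delta_pos": [-55,46,-54],"angular": [0,0,-12]},{"fingers": 87,"delta_pos": [-90,75,-54],"angular": [0,0,-20]},{"fingers": 87,"delta_pos": [-125,104,-54],"angular": [0,0,-28]},{"fingers": 87,"delta_pos": [-162,134,-54],"angular": [0,0,-36]},{"fingers": 87,"delta_pos": [-198,164,-54],"angular": [0,0,-44]},{"fingers": 87,"delta_pos": [-234,194,-54],"angular": [0,0,-52]},{"fingers": 87,"delta_pos": [-270,224,-54],"angular": [0,0,-60]},{"fingers": 87,"delta_pos": [-306,254,-54],"angular": [0,0,-67]},{"fingers": 87,"delta_pos": [-340,283,-54],"angular": [0,0,-67]}]}}

```text
clock: 1.1
tool_pos: [0.4305, -0.2887, 0.2503]
orientation: [-180.0, 0.0, -97.7]
force: [1.6, -0.5, 0.4]
opening: 0.0871
gripper_force: 0.0
```

```bash
python3 - <<'E'
from h import *
delta([.498,-.194,.25],[180,0,-97.9]);print(ctrl.get_obs()["joint_pos"])
E
```

```text
d_mm [-102.9  -54.1    0.3] rot [-0.    0.01  0.16]
[-1.21376585e+01  3.79309638e+00 -1.38493044e+01 -9.43766560e-03
 -7.23569796e+01  4.39897411e+00]
```

>>> {"method": "apply_moves", "body": {"deltas": [{"fingers": 87,"delta_pos": [-38,-20,0],"angular": [0,0,0]},{"fingers": 87,"delta_pos": [-75,-40,0],"angular": [0,0,0]},{"fingers": 87,"delta_pos": [-103,-54,0],"angular": [0,0,0]},{"fingers": 87,"delta_pos": [-103,-54,0],"angular": [0,0,0]},{"fingers": 87,"delta_pos": [-103,-54,0],"angular": [0,0,0]}]}}

```text
clock: 1.6
tool_pos: [0.4977, -0.1954, 0.2499]
orientation: [179.9, 0.0, -97.9]
force: [-0.6, -0.5, -0.9]
opening: 0.0868
gripper_force: 0.0
```

```bash
python3 - <<'E'
from h import *
o=ctrl.get_obs();im=ctrl.snapshot("wrist")[:,:,::-1].copy();cv2.imwrite("pics/w1.png",im);np.save("w1.npy",np.r_[o["tool_pos"],o["orientation"]])
print(o["tool_pos"],o["orientation"])
pc=campose("wrist",o)
hsv=cv2.cvtColor(im,cv2.COLOR_BGR2HSV)
m=cv2.inRange(hsv,(3,100,40),(18,255,255))
m=cv2.morphologyEx(m,cv2.MORPH_OPEN,np.ones((5,5)))
for c in cv2.findContours(m,0,2)[0]:
    if cv2.contourArea(c)<3000: continue
    w=ray(c[:,0,:],.012,pc)
    r=cv2.minAreaRect((w[:,:2]*1000).astype(np.float32));print(cv2.contourArea(c),r);print(cv2.boxPoints(r).round(1).tolist())
E
```

```text
[ 0.49765834 -0.1954467   0.2498952 ] [ 1.79939737e+02  7.04852173e-05 -9.78999601e+01]
17808.0 ((493.262451171875, -191.6431884765625), (119.74617004394531, 163.90054321289062), 81.6328353881836)
[[403.5, -239.0], [565.5999755859375, -262.79998779296875], [583.0999755859375, -144.3000030517578], [420.8999938964844, -120.5]]
24094.5 ((259.70306396484375, -304.8104248046875), (146.25433349609375, 212.54043579101562), 41.4671630859375)
[[134.5, -273.6000061035156], [275.29998779296875, -432.8999938964844], [384.8999938964844, -336.0], [244.10000610351562, -176.8000030517578]]
```

View pics/w1.png

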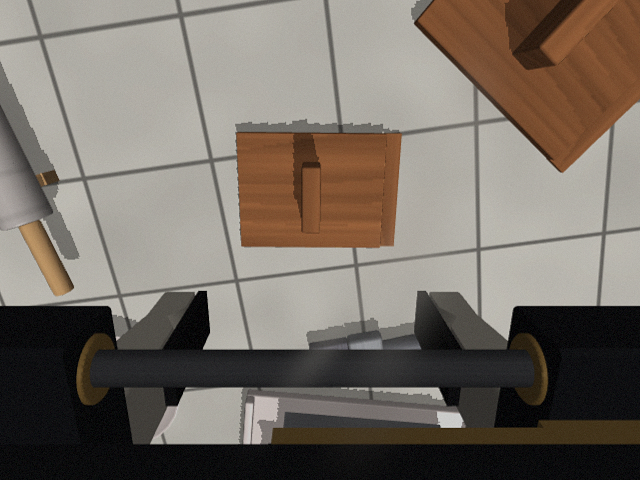

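The wrist view shows the board with its tongue side at right (390,190) and its handle at (311,198). It measures 164 x 120 mm, as it should. Now the grasp.

```bash
python3 - <<'E'
from h import *
delta([.4995,-.193,.018],[180,0,-98.3])
E
```

```text
d_mm [ -3.4  -1.9 232. ] rot [ 0.05 -0.    0.33]
```

>>> {"method": "apply_moves", "body": {"deltas": [{"fingers": 87,"delta_pos": [-3,-2,45],"angular": [0,0,0.3]},{"fingers": 87,"delta_pos": [-3,-2,90],"angular": [0,0,0.3]},{"fingers": 87,"delta_pos": [-3,-2,135],"angular": [0,0,0.3]},{"fingers": 87,"delta_pos": [-3,-2,175],"angular": [0,0,0.3]},{"fingers": 87,"delta_pos": [-3,-2,205],"angular": [0,0,0.3]},{"fingers": 87,"delta_pos": [-3,-2,225],"angular": [0,0,0.3]},{"fingers": 87,"delta_pos": [-3,-2,232],"angular": [0,0,0.3]},{"fingers": 87,"delta_pos": [-3,-2,232],"angular": [0,0,0.3]}]}}

```text
clock: 2.45
tool_pos: [0.4991, -0.1943, 0.0178]
orientation: [179.9, -0.0, -98.4]
force: [-0.7, -0.5, 1.5]
opening: 0.0871
gripper_force: 0.0
```

>>> {"method": "apply_moves", "body": {"deltas": [{"fingers": 40,"delta_pos": [0,0,0],"angular": [0,0,0]},{"fingers": 30,"delta_pos": [0,0,0],"angular": [0,0,0]},{"fingers": 25,"delta_pos": [0,0,0],"angular": [0,0,0]},{"fingers": 15,"delta_pos": [0,0,0],"angular": [0,0,0]},{"fingers": 5,"delta_pos": [0,0,0],"angular": [0,0,0]},{"fingers": 5,"delta_pos": [0,0,0],"angular": [0,0,0]},{"fingers": 5,"delta_pos": [0,0,0],"angular": [0,0,0]}]}}

```text
clock: 3.15
tool_pos: [0.5001, -0.1934, 0.0184]
orientation: [-180.0, -0.0, -98.3]
force: [0.6, -0.0, -0.4]
opening: 0.0366
gripper_force: 0.0
```

>>> {"method": "apply_moves", "body": {"deltas": [{"fingers": 5,"delta_pos": [0,0,0],"angular": [0,0,0]},{"fingers": 5,"delta_pos": [0,0,0],"angular": [0,0,0]},{"fingers": 5,"delta_pos": [0,0,0],"angular": [0,0,0]},{"fingers": 5,"delta_pos": [0,0,0],"angular": [0,0,0]},{"fingers": 5,"delta_pos": [0,0,0],"angular": [0,0,0]}]}}

```text
clock: 3.65
tool_pos: [0.4996, -0.1934, 0.0182]
orientation: [180.0, 0.0, -98.3]
force: [-2.0, 0.4, 2.2]
opening: 0.0173
gripper_force: 30.0
```

Gripped. Now lift and move to where the wrist camera sees the chute past the held board.

>>> {"method": "apply_moves", "body": {"deltas": [{"fingers": 5,"delta_pos": [0,0,-15],"angular": [0,0,0]},{"fingers": 5,"delta_pos": [0,0,-45],"angular": [0,0,0]},{"fingers": 5,"delta_pos": [0,0,-85],"angular": [0,0,0]},{"fingers": 5,"delta_pos": [0,0,-125],"angular": [0,0,0]},{"fingers": 5,"delta_pos": [-5,0,-170],"angular": [0,0,0]},{"fingers": 5,"delta_pos": [-30,0,-205],"angular": [0,0,0.5]},{"fingers": 5,"delta_pos": [-60,0,-240],"angular": [0,0,1]},{"fingers": 5,"delta_pos": [-95,0,-270],"angular": [0,0,1.5]},{"fingers": 5,"delta_pos": [-130,0,-300],"angular": [0,0,2]},{"fingers": 5,"delta_pos": [-165,0,-330],"angular": [0,0,2.5]}]}}

```text
clock: 4.65
tool_pos: [0.5235, -0.0288, 0.3493]
orientation: [180.0, 0.0, -100.8]
force: [1.2, 0.1, -3.3]
opening: 0.0172
gripper_force: 30.0
```

```bash
python3 - <<'E'
from h import *
delta([.51,.276,.40],[180,0,-101.8])
E
```

```text
d_mm [-296.8   70.6  -50.6] rot [0.01 0.03 0.97]
```

>>> {"method": "apply_moves", "body": {"deltas": [{"fingers": 5,"delta_pos": [-40,10,-15],"angular": [0,0,1]},{"fingers": 5,"delta_pos": [-80,20,-30],"angular": [0,0,1]},{"fingers": 5,"delta_pos": [-120,30,-50],"angular": [0,0,1]},{"fingers": 5,"delta_pos": [-160,40,-50],"angular": [0,0,1]},{"fingers": 5,"delta_pos": [-200,50,-50],"angular": [0,0,1]},{"fingers": 5,"delta_pos": [-240,60,-50],"angular": [0,0,1]},{"fingers": 5,"delta_pos": [-275,70,-50],"angular": [0,0,1]},{"fingers": 5,"delta_pos": [-297,70,-50],"angular": [0,0,1]},{"fingers": 5,"delta_pos": [-297,70,-50],"angular": [0,0,1]},{"fingers": 5,"delta_pos": [-297,70,-50],"angular": [0,0,1]}]}}

```text
clock: 5.65
tool_pos: [0.5108, 0.2749, 0.3975]
orientation: [180.0, -0.1, -101.8]
force: [-0.1, -1.2, -3.3]
opening: 0.0175
gripper_force: 30.0
```

```bash
python3 - <<'E'
from h import *
import json
o=ctrl.get_obs();im=ctrl.snapshot("wrist")[:,:,::-1].copy();cv2.imwrite("pics/w2.png",im)
json.dump({k:np.array(v).tolist() for k,v in o.items()},open("w2.json","w"))
print(o["tool_pos"],o["orientation"],o["force"])
E
```

```text
[0.51082925 0.27485541 0.39747979] [ 1.79950081e+02 -7.88816729e-02 -1.01760155e+02] [-0.07001207 -1.16954217 -3.26006848]
```

View pics/w2.png

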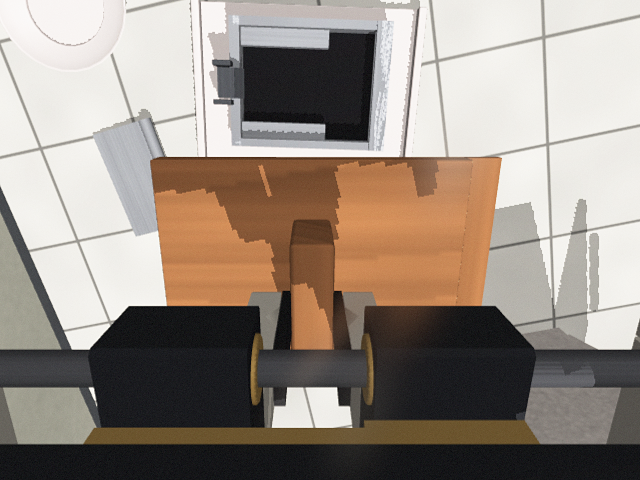

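The view shows the frame from about (231,17) to (398,150), the latch at (229,80), the groove end at right (385,80) and the board held square. I will zoom in on the chute.

```bash
python3 - <<'E'
import cv2
im=cv2.imread("pics/w2.png");cv2.imwrite("pics/c2.png",cv2.resize(im[0:164,180:440],None,fx=3,fy=3,interpolation=cv2.INTER_CUBIC))
E
```

```text
(no output)
```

View pics/c2.png

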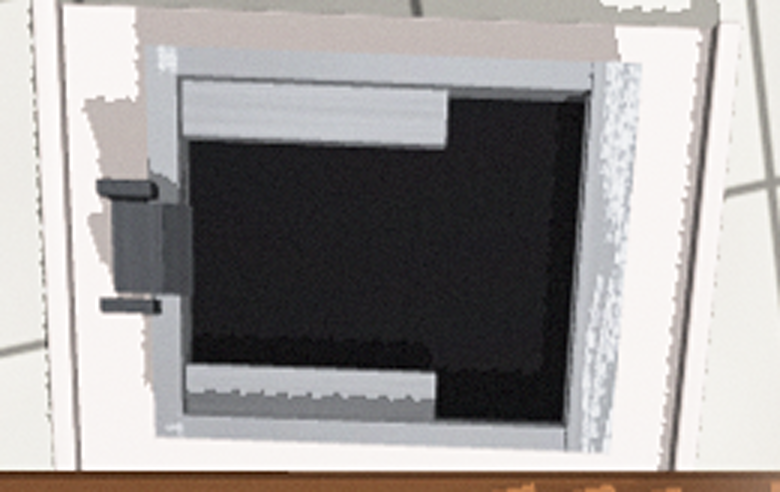

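```bash
python3 - <<'E'
from h import *
import json
o=json.load(open("w2.json"));pc=campose("wrist",o)
f=lambda P,z:ray(np.array(P)/3.+[180,0],z,pc)[:,:2]*1000
L=f([[447,97],[447,148],[436,373],[434,418],[185,140],[188,365]],.030)
lip=f([[590,97],[567,423]],.044)
wt=f([[181,76],[184,415]],.042)   # far wall top inner corners
so=f([[160,46],[158,436]],.042)
print(L.round(1),lip.round(1),wt.round(1),so.round(1))
for a,b in((1,4),(2,5)): d=L[b]-L[a];print(np.linalg.norm(d),np.degrees(np.arctan2(d[1],d[0])))
for a,b in((1,2),): d=L[b]-L[a];print("90mm?",np.linalg.norm(d),np.degrees(np.arctan2(d[1],d[0]))-90)
d=lip[1]-lip[0];print("lip 130?",np.linalg.norm(d),np.degrees(np.arctan2(d[1],d[0]))-90)
d=wt[1]-wt[0];print("far 130?",np.linalg.norm(d),np.degrees(np.arctan2(d[1],d[0]))-90)
yaw=np.radians(-11.5);x=np.array([np.cos(yaw),np.sin(yaw)])
print("lip->far(163?)",(wt.mean(0)-lip.mean(0))@x,"ledgeend-lip(56?)",(L[1:3].mean(0)-lip.mean(0))@x)
print("mid lip",lip.mean(0),"mid ledge end",L[1:3].mean(0),"mid far",wt.mean(0))
# board in hand: plank top far edge corners, tool frame
A=R.from_euler("xyz",o["orientation"],degrees=True)
bz=o["tool_pos"][2]+ (-.0182+.012)
w=ray([[152,157.5],[473,157.5],[167,305]],bz,pc);print("board edge in tool mm",A.inv().apply(w-o["tool_pos"])*1000)
E
```

```text
[[457.8 115.8]
 [461.5 134.3]
 [483.  220.2]
 [487.5 238.5]
 [565.2 109.7]
 [586.2 195.3]] [[403.8 129.2]
 [433.1 250.8]] [[559.4  88.9]
 [591.1 214.7]] [[564.7  77. ]
 [604.1 220.9]]
106.5796355580199 -13.351688977735222
106.17553881079968 -13.53230866149388
90mm? 88.5458797021436 -14.080626393873956
lip 130? 125.08117095073071 -13.504491099434901
far 130? 129.7539559792818 -14.148125813086182
lip->far(163?) 161.24108896344714 ledgeend-lip(56?) 55.24479713736445
mid lip [418.44589651 190.01892767] mid ledge end [472.22350162 177.24458991] mid far [575.22156276 151.83454993]
board edge in tool mm [[ 59.33100181 -75.122929     6.21624097]
 [ 59.35900657  72.87250489   6.34522083]
 [-15.83567554 -76.0742427    6.11192669]]
```

```bash
cat >> h.py <<'E'
G=np.array([.4129,.1915,.030]);YAW=-13.7
Rt0=np.array([[0,-1,0],[-1,0,0],[0,0,-1.]])  # tool axes in board frame (columns)
def tcp(xf,h,th,yf=0,yaw=YAW):
    Rz=R.from_euler("z",yaw,degrees=True);Rb=Rz*R.from_euler("y",-th)
    p=G+Rz.apply([xf/1e3,yf/1e3,h/1e3])+Rb.apply(np.array([91,-.7,15.7])/1e3)
    return p,(Rb*R.from_matrix(Rt0)).as_euler("xyz",degrees=True)
def go(*a,**k):
    p,r=tcp(*a,**k);print(a,p.round(4),r.round(2),end=" ");delta(p,r)
def where():
    "tongue in frame mm (rel groove back), tilt, forces in frame axes"
    o=ctrl.get_obs();A=R.from_euler("xyz",o["orientation"],degrees=True);Rb=A*R.from_matrix(Rt0).inv()
    Rz=R.from_euler("z",YAW,degrees=True)
    t=np.array(o["tool_pos"])-Rb.apply(np.array([91,-.7,15.7])/1e3)
    b=Rz.inv()*Rb;e=b.as_euler("zyx",degrees=True)
    print("t",round(o["clock"],2),"tongue",(Rz.inv().apply(t-G)*1e3).round(2),"yaw/tilt/roll",e.round(2),"F",Rz.inv().apply(o["force"]).round(1),"M",Rz.inv().apply(o["moment"]).round(2),o["opening"])
E
python3 - <<'E'
from h import *
where();go(10,60,.22)
E
```

```text
t 5.7 tongue [-15.37 101.25 352.29] yaw/tilt/roll [ 1.89  0.02 -0.05] F [ 0.6  0.3 -2.8] M [-0.05  0.08 -0.01] 0.016954146485642155
(10, 60, 0.22) [0.5054 0.1682 0.1252] [-167.39    0.   -103.7 ] d_mm [104.6 -16.4 272.8] rot [12.63  0.16  1.89]
```

>>> {"method": "apply_moves", "body": {"deltas": [{"fingers": 5,"delta_pos": [10,-2,30],"angular": [1.2,0,0.2]},{"fingers": 5,"delta_pos": [25,-4,70],"angular": [3,0,0.5]},{"fingers": 5,"delta_pos": [41,-6,110],"angular": [5,0.1,0.8]},{"fingers": 5,"delta_pos": [57,-9,150],"angular": [7,0.1,1.1]},{"fingers": 5,"delta_pos": [73,-11,190],"angular": [9,0.1,1.4]},{"fingers": 5,"delta_pos": [88,-14,230],"angular": [10.8,0.1,1.7]},{"fingers": 5,"delta_pos": [100,-16,258],"angular": [12.2,0.2,1.9]},{"fingers": 5,"delta_pos": [104.6,-16.4,273],"angular": [12.6,0.2,1.9]},{"fingers": 5,"delta_pos": [104.6,-16.4,273],"angular": [12.6,0.2,1.9]},{"fingers": 5,"delta_pos": [104.6,-16.4,273],"angular": [12.6,0.2,1.9]}]}}

```text
clock: 6.7
tool_pos: [0.5062, 0.1687, 0.1265]
orientation: [-167.4, 0.1, -103.7]
force: [0.8, 1.4, -2.1]
opening: 0.0172
gripper_force: 30.0
```

```bash
python3 - <<'E'
from h import *
where();go(10,20,.22);go(10,5,.22)
im=ctrl.snapshot("scene");cv2.imwrite("pics/s1.png",cv2.resize(im[190:370,240:480],None,fx=3,fy=3)[:,:,::-1])
E
```

```text
t 6.7 tongue [10.67  0.74 61.24] yaw/tilt/roll [ -0.05 -12.65   0.05] F [ 0.5  1.5 -2.1] M [0.1  1.04 0.07] 0.017150483603449947
(10, 20, 0.22) [0.5054 0.1682 0.0852] [-167.39    0.   -103.7 ] d_mm [ 0.7  9.7 40.2] rot [-0.04  0.05 -0.06]
(10, 5, 0.22) [0.5054 0.1682 0.0702] [-167.39    0.   -103.7 ] d_mm [ 0.7 13.  54.8] rot [-0.04  0.05 -0.06]
```

View pics/s1.png

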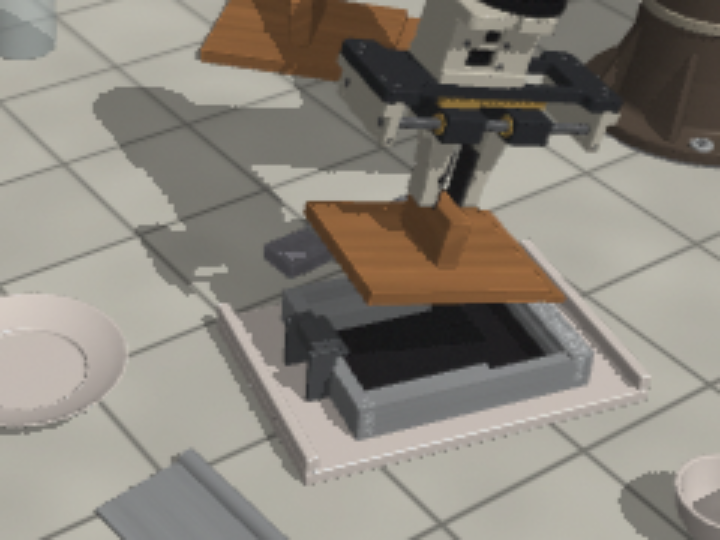

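The scene view shows the board tilted above the frame, tongue at the groove end and square with it. Lowering the tongue to groove height in front of the lip.

>>> {"method": "apply_moves", "body": {"deltas": [{"fingers": 5,"delta_pos": [0.5,3,12],"angular": [0,0,0]},{"fingers": 5,"delta_pos": [0.5,6,25],"angular": [0,0,0]},{"fingers": 5,"delta_pos": [0.5,8.2,34],"angular": [0,0,0]},{"fingers": 5,"delta_pos": [0.5,9.6,40],"angular": [0,0,0]},{"fingers": 5,"delta_pos": [0.5,10.8,45],"angular": [0,0,0]},{"fingers": 5,"delta_pos": [0.5,11.7,49],"angular": [0,0,0]},{"fingers": 5,"delta_pos": [0.5,12.4,52],"angular": [0,0,0]},{"fingers": 5,"delta_pos": [0.5,12.8,54],"angular": [0,0,0]},{"fingers": 5,"delta_pos": [0.5,12.8,54],"angular": [0,0,0]},{"fingers": 5,"delta_pos": [0.5,12.8,54],"angular": [0,0,0]}]}}

```text
clock: 7.75
tool_pos: [0.5047, 0.1687, 0.07]
orientation: [-167.4, 0.0, -103.7]
force: [-0.7, 0.6, -2.5]
opening: 0.0171
gripper_force: 30.0
```

```bash
python3 - <<'E'
from h import *
where();go(5,5,.22);go(3,5,.22);go(1,5,.22)
im=ctrl.snapshot("scene");cv2.imwrite("pics/s2.png",cv2.resize(im[250:350,310:460],None,fx=5,fy=5,interpolation=cv2.INTER_CUBIC)[:,:,::-1])
E
```

```text
t 7.75 tongue [9.24 0.31 4.84] yaw/tilt/roll [ -0.   -12.61   0.02] F [-0.8  0.4 -2.5] M [ 0.02  1.05 -0.01] 0.017091427436215827
(5, 5, 0.22) [0.5005 0.1694 0.0702] [-167.39    0.   -103.7 ] d_mm [ 0.3  4.1 -1.1] rot [-0.01  0.02 -0.01]
(3, 5, 0.22) [0.4986 0.1699 0.0702] [-167.39    0.   -103.7 ] d_mm [ 0.3  6.1 -1.5] rot [-0.01  0.02 -0.01]
(1, 5, 0.22) [0.4967 0.1704 0.0702] [-167.39    0.   -103.7 ] d_mm [ 0.3  8.  -1.9] rot [-0.01  0.02 -0.01]
```

View pics/s2.png

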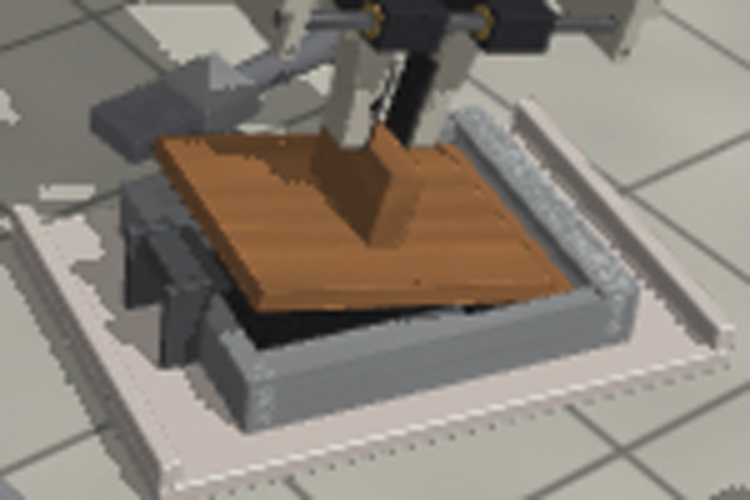

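The tongue is down inside, in front of the lip, with no contact. Sliding under the lip.

>>> {"method": "apply_moves", "body": {"deltas": [{"fingers": 5,"delta_pos": [0.3,1,-0.2],"angular": [0,0,0]},{"fingers": 5,"delta_pos": [0.3,2,-0.4],"angular": [0,0,0]},{"fingers": 5,"delta_pos": [0.3,3,-0.6],"angular": [0,0,0]},{"fingers": 5,"delta_pos": [0.3,4,-0.9],"angular": [0,0,0]},{"fingers": 5,"delta_pos": [0.3,5,-1.1],"angular": [0,0,0]},{"fingers": 5,"delta_pos": [0.3,6,-1.3],"angular": [0,0,0]},{"fingers": 5,"delta_pos": [0.3,6,-1.3],"angular": [0,0,0]}]}}

```text
clock: 8.5
tool_pos: [0.4985, 0.1698, 0.0698]
orientation: [-167.4, 0.0, -103.7]
force: [0.1, 0.0, -3.1]
opening: 0.0171
gripper_force: 30.0
```

```bash
python3 -c "
from h import *
where()"
```

```text
t 8.5 tongue [ 2.88 -0.12  4.65] yaw/tilt/roll [-0.00e+00 -1.26e+01  1.00e-02] F [ 0.1  0.  -3.1] M [0.02 1.04 0.01] 0.0171246328941867
```

>>> {"method": "apply_moves", "body": {"deltas": [{"fingers": 5,"delta_pos": [0,0.5,-0.1],"angular": [0,0,0]},{"fingers": 5,"delta_pos": [0,1,-0.2],"angular": [0,0,0]},{"fingers": 5,"delta_pos": [0,1,-0.2],"angular": [0,0,0]}]}}

```text
clock: 8.8
tool_pos: [0.4975, 0.17, 0.0698]
orientation: [-167.4, 0.0, -103.7]
force: [-0.2, -0.3, -2.4]
opening: 0.0173
gripper_force: 30.0
```

>>> {"method": "apply_moves", "body": {"deltas": [{"fingers": 5,"delta_pos": [0,0.3,-0.1],"angular": [0,0,0]},{"fingers": 5,"delta_pos": [0,0.5,-0.1],"angular": [0,0,0]},{"fingers": 5,"delta_pos": [0,0.5,-0.1],"angular": [0,0,0]}]}}

```text
clock: 9.1
tool_pos: [0.4971, 0.1701, 0.0698]
orientation: [-167.4, 0.0, -103.7]
force: [-0.3, -0.1, -3.3]
opening: 0.0169
gripper_force: 30.0
```

```bash
python3 -c "
from h import *
where()"
```

```text
t 9.1 tongue [ 1.46 -0.11  4.62] yaw/tilt/roll [-1.00e-02 -1.26e+01  1.00e-02] F [-0.3 -0.1 -3.3] M [-0.02  1.04  0.04] 0.016866067793076405
```

>>> {"method": "apply_moves", "body": {"deltas": [{"fingers": 5,"delta_pos": [0,0.3,-0.1],"angular": [0,0,0]},{"fingers": 5,"delta_pos": [0,0.5,-0.1],"angular": [0,0,0]},{"fingers": 5,"delta_pos": [0,0.5,-0.1],"angular": [0,0,0]}]}}

```text
clock: 9.4
tool_pos: [0.4966, 0.1703, 0.0698]
orientation: [-167.4, 0.0, -103.7]
force: [-0.4, 0.0, -2.8]
opening: 0.017
gripper_force: 30.0
```

>>> {"method": "apply_moves", "body": {"deltas": [{"fingers": 5,"delta_pos": [0,0.3,-0.1],"angular": [0,0,0]},{"fingers": 5,"delta_pos": [0,0.5,-0.1],"angular": [0,0,0]},{"fingers": 5,"delta_pos": [0,0.5,-0.1],"angular": [0,0,0]}]}}

```text
clock: 9.7
tool_pos: [0.4961, 0.1704, 0.0698]
orientation: [-167.4, 0.0, -103.7]
force: [-0.1, -0.4, -2.7]
opening: 0.0171
gripper_force: 30.0
```

```bash
python3 -c "
from h import *
where()"
```

```text
t 9.7 tongue [ 0.42 -0.1   4.6 ] yaw/tilt/roll [-1.00e-02 -1.26e+01  1.00e-02] F [-0.  -0.4 -2.7] M [ 0.04  1.08 -0.01] 0.017050182091100523
```

>>> {"method": "apply_moves", "body": {"deltas": [{"fingers": 5,"delta_pos": [0,0.3,-0.1],"angular": [0,0,0]},{"fingers": 5,"delta_pos": [0,0.5,-0.1],"angular": [0,0,0]},{"fingers": 5,"delta_pos": [0,0.5,-0.1],"angular": [0,0,0]}]}}

```text
clock: 10.0
tool_pos: [0.4956, 0.1705, 0.0698]
orientation: [-167.4, 0.0, -103.7]
force: [-0.1, 1.0, -2.3]
opening: 0.0172
gripper_force: 30.0
```

>>> {"method": "apply_moves", "body": {"deltas": [{"fingers": 5,"delta_pos": [0,0.3,-0.1],"angular": [0,0,0]},{"fingers": 5,"delta_pos": [0,0.4,-0.1],"angular": [0,0,0]},{"fingers": 5,"delta_pos": [0,0.4,-0.1],"angular": [0,0,0]}]}}

```text
clock: 10.3
tool_pos: [0.4952, 0.1706, 0.0698]
orientation: [-167.4, 0.0, -103.7]
force: [-0.5, 0.7, -3.6]
opening: 0.0169
gripper_force: 30.0
```

```bash
python3 -c "
from h import *
where()"
```

```text
t 10.3 tongue [-0.47 -0.07  4.61] yaw/tilt/roll [-0.00e+00 -1.26e+01  1.00e-02] F [-0.7  0.5 -3.6] M [-0.03  1.04 -0.04] 0.01694591057903888
```

>>> {"method": "apply_moves", "body": {"deltas": [{"fingers": 5,"delta_pos": [0,0.3,-0.1],"angular": [0,0,0]},{"fingers": 5,"delta_pos": [0,0.4,-0.1],"angular": [0,0,0]},{"fingers": 5,"delta_pos": [0,0.4,-0.1],"angular": [0,0,0]}]}}

```text
clock: 10.6
tool_pos: [0.495, 0.1708, 0.07]
orientation: [-167.4, 0.0, -103.7]
force: [1.5, -0.3, -2.3]
opening: 0.0172
gripper_force: 30.0
```

>>> {"method": "apply_moves", "body": {"deltas": [{"fingers": 5,"delta_pos": [0,0.3,-0.1],"angular": [0,0,0]},{"fingers": 5,"delta_pos": [0,0.4,-0.1],"angular": [0,0,0]},{"fingers": 5,"delta_pos": [0,0.4,-0.1],"angular": [0,0,0]}]}}

```text
clock: 10.9
tool_pos: [0.4947, 0.171, 0.0701]
orientation: [-167.4, 0.0, -103.7]
force: [3.7, -0.6, -0.6]
opening: 0.0172
gripper_force: 30.0
```

```bash
python3 -c "
from h import *
where()"
```

```text
t 10.9 tongue [-0.99  0.14  4.88] yaw/tilt/roll [  0.   -12.63   0.03] F [ 3.8  0.3 -0.6] M [-0.35 -0.56 -0.06] 0.017165744843588578
```

Touched the groove's back at 3.8 N, so I have the true offset. Back off a hair, settle the tongue and lower towards the latch ramp.

```bash
cat >> h.py <<'E'
G=G+R.from_euler("z",YAW,degrees=True).apply([-.0013,0,0])
E
python3 -c "
from h import *
where();go(.9,4.2,.22);go(.7,3.5,.18);go(.6,3.2,.15);go(.6,3.2,.13)"
```

```text
t 10.9 tongue [0.31 0.14 4.88] yaw/tilt/roll [  0.   -12.63   0.03] F [ 3.8  0.3 -0.6] M [-0.35 -0.56 -0.06] 0.017165744843588578
(0.9, 4.2, 0.22) [0.4953 0.1707 0.0694] [-167.39    0.   -103.7 ] d_mm [ 0.1 -0.4  0.8] rot [-0.02  0.03 -0.01]
(0.7, 3.5, 0.18) [0.4964 0.1704 0.0652] [-169.69    0.   -103.7 ] d_mm [ 0.1 -0.6  5.1] rot [-2.32  0.03 -0.01]
(0.6, 3.2, 0.15) [0.4972 0.1702 0.0623] [-171.41    0.   -103.7 ] d_mm [ 0.1 -0.8  8.1] rot [-4.03  0.03 -0.01]
(0.6, 3.2, 0.13) [0.4977 0.1701 0.0606] [-172.55    0.   -103.7 ] d_mm [ 0.1 -1.  10. ] rot [-5.18  0.03 -0.  ]
```

>>> {"method": "apply_moves", "body": {"deltas": [{"fingers": 5,"delta_pos": [0,-0.8,0.4],"angular": [0,0,0]},{"fingers": 5,"delta_pos": [0,-1,1.6],"angular": [-0.6,0,0]},{"fingers": 5,"delta_pos": [0,-1,2.9],"angular": [-1.3,0,0]},{"fingers": 5,"delta_pos": [0,-1.1,4.8],"angular": [-2.3,0,0]},{"fingers": 5,"delta_pos": [0,-1.2,6.4],"angular": [-3.2,0,0]},{"fingers": 5,"delta_pos": [0,-1.3,7.8],"angular": [-4,0,0]},{"fingers": 5,"delta_pos": [0,-1.3,7.8],"angular": [-4,0,0]}]}}

```text
clock: 11.6
tool_pos: [0.4974, 0.1702, 0.062]
orientation: [-171.5, 0.0, -103.8]
force: [-0.6, 0.1, -2.2]
opening: 0.0171
gripper_force: 30.0
```

```bash
python3 -c "
from h import *
where();go(.6,3.2,.13);go(.6,3.,.11)"
```

```text
t 11.6 tongue [0.73 0.1  2.97] yaw/tilt/roll [-0.05 -8.53 -0.  ] F [-0.6 -0.  -2.2] M [-0.01  0.74  0.04] 0.017111604841560813
(0.6, 3.2, 0.13) [0.4977 0.1701 0.0606] [-172.55    0.   -103.7 ] d_mm [ 0.  -0.2  1.5] rot [-1.08 -0.   -0.05]
(0.6, 3.0, 0.11) [0.4983 0.17   0.0586] [-173.7    0.  -103.7] d_mm [ 0.  -0.4  3.5] rot [-2.22 -0.   -0.05]
```

>>> {"method": "apply_moves", "body": {"deltas": [{"fingers": 5,"delta_pos": [0,-0.1,0.8],"angular": [-0.5,0,0]},{"fingers": 5,"delta_pos": [0,-0.2,1.6],"angular": [-1,0,0]},{"fingers": 5,"delta_pos": [0,-0.2,1.6],"angular": [-1,0,0]}]}}

```text
clock: 11.9
tool_pos: [0.4977, 0.17, 0.0607]
orientation: [-172.4, 0.0, -103.7]
force: [0.5, -1.1, -2.8]
opening: 0.0174
gripper_force: 30.0
```

```bash
python3 -c "
from h import *
where()"
```

```text
t 11.9 tongue [ 0.66 -0.04  3.2 ] yaw/tilt/roll [-0.02 -7.56  0.  ] F [ 0.7 -1.  -2.8] M [ 0.09  0.66 -0.03] 0.017385909992827367
```

>>> {"method": "apply_moves", "body": {"deltas": [{"fingers": 5,"delta_pos": [0,-0.1,0.8],"angular": [-0.4,0,0]},{"fingers": 5,"delta_pos": [0,-0.1,1.3],"angular": [-0.7,0,0]},{"fingers": 5,"delta_pos": [0,-0.1,1.3],"angular": [-0.7,0,0]}]}}

```text
clock: 12.2
tool_pos: [0.4979, 0.1699, 0.0596]
orientation: [-173.1, 0.0, -103.7]
force: [-1.4, 0.5, -2.5]
opening: 0.0173
gripper_force: 30.0
```

```bash
python3 -c "
from h import *
where()"
```

```text
t 12.2 tongue [ 0.56 -0.09  3.11] yaw/tilt/roll [-0.02 -6.87  0.  ] F [-1.5  0.1 -2.5] M [-0.    1.11  0.01] 0.017276964594093898
```

The ramp is touched (moment up, Fx −1.5) at 0.12 rad tilt. Letting go and rising clear.

>>> {"method": "apply_moves", "body": {"deltas": [{"fingers": 25,"delta_pos": [0,0,0],"angular": [0,0,0]},{"fingers": 40,"delta_pos": [0,0,0],"angular": [0,0,0]},{"fingers": 45,"delta_pos": [0,0,0],"angular": [0,0,0]},{"fingers": 45,"delta_pos": [0,0,0],"angular": [0,0,0]},{"fingers": 45,"delta_pos": [0,0,-10],"angular": [0,0,0]},{"fingers": 45,"delta_pos": [0,0,-30],"angular": [0,0,0]},{"fingers": 45,"delta_pos": [0,0,-60],"angular": [0,0,0]},{"fingers": 0,"delta_pos": [0,0,-60],"angular": [0,0,0]},{"fingers": 0,"delta_pos": [0,0,-60],"angular": [0,0,0]},{"fingers": 0,"delta_pos": [0,0,-60],"angular": [0,0,0]}]}}

```text
clock: 13.2
tool_pos: [0.4907, 0.1714, 0.1191]
orientation: [-173.1, 0.0, -103.7]
force: [-0.2, -0.6, 0.4]
opening: 0.0264
gripper_force: 0.0
```

```bash
python3 - <<'E'
from h import *
o=ctrl.get_obs();print(o["opening"],o["force"])
Rz=R.from_euler("z",YAW,degrees=True)
def pt(x,z):return G+Rz.apply([x/1e3,0,z/1e3])
for x,z in((136,75),(136,45),(136,35),(136,20)): print(x,z,pt(x,z).round(4));delta(pt(x,z),[180,0,-103.7],o)
im=ctrl.snapshot("scene");cv2.imwrite("pics/s3.png",cv2.resize(im[190:370,240:480],None,fx=3,fy=3)[:,:,::-1])
E
```

```text
0.02643755179454814 [-0.24125128 -0.58665047  0.38611469]
136 75 [0.5438 0.1596 0.105 ]
d_mm [ -1.1 -52.3  20.5] rot [-6.88  0.   -0.01]
136 45 [0.5438 0.1596 0.075 ]
d_mm [ -1.1 -48.7  50.3] rot [-6.88  0.   -0.01]
136 35 [0.5438 0.1596 0.065 ]
d_mm [ -1.1 -47.5  60.2] rot [-6.88  0.   -0.01]
136 20 [0.5438 0.1596 0.05  ]
d_mm [ -1.1 -45.7  75.1] rot [-6.88  0.   -0.01]
```

View pics/s3.png

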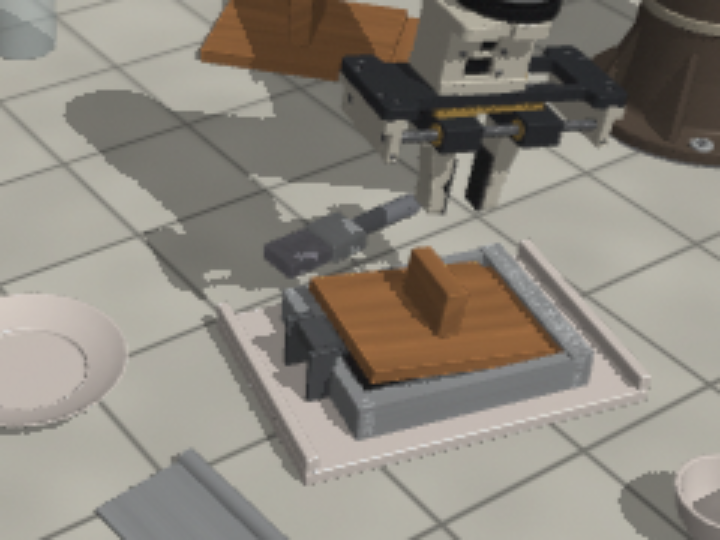

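The board rests on the latch ramp with its tongue in the groove. Now going over its far part with the fingers shut.

>>> {"method": "apply_moves", "body": {"deltas": [{"fingers": 0,"delta_pos": [-0.5,-20,8],"angular": [-3,0,0]},{"fingers": 0,"delta_pos": [-1,-40,16],"angular": [-6,0,0]},{"fingers": 0,"delta_pos": [-1,-52,21],"angular": [-6.9,0,0]},{"fingers": 0,"delta_pos": [-1,-51,34],"angular": [-6.9,0,0]},{"fingers": 0,"delta_pos": [-1,-49,46],"angular": [-6.9,0,0]},{"fingers": 0,"delta_pos": [-1,-48,54],"angular": [-6.9,0,0]},{"fingers": 0,"delta_pos": [-1,-48,58],"angular": [-6.9,0,0]},{"fingers": 0,"delta_pos": [-1,-48,58],"angular": [-6.9,0,0]}]}}

```text
clock: 14.05
tool_pos: [0.5434, 0.1597, 0.0669]
orientation: [180.0, -0.0, -103.7]
force: [-0.1, -0.3, 0.8]
opening: 0.0002
gripper_force: 0.0
```

```bash
python3 -c "
from h import *
o=ctrl.get_obs();print(o['opening'],o['force'],o['tool_pos'],o['orientation'])"
```

```text
0.00024113006050905815 [-0.06262941 -0.31912202  0.78629184] [0.54343078 0.15966988 0.0668627 ] [ 1.79965467e+02 -4.00924800e-02 -1.03655298e+02]
```

Now pressing down in small steps, watching the force.

>>> {"method": "apply_moves", "body": {"deltas": [{"fingers": 0,"delta_pos": [0,0,1.5],"angular": [0,0,0]},{"fingers": 0,"delta_pos": [0,0,3],"angular": [0,0,0]},{"fingers": 0,"delta_pos": [0,0,4.5],"angular": [0,0,0]},{"fingers": 0,"delta_pos": [0,0,6],"angular": [0,0,0]}]}}

```text
clock: 14.45
tool_pos: [0.5444, 0.1598, 0.0616]
orientation: [-180.0, 0.0, -103.7]
force: [-0.3, -0.1, 0.2]
opening: 0.0005
gripper_force: 0.0
```

>>> {"method": "apply_moves", "body": {"deltas": [{"fingers": 0,"delta_pos": [0,0,1],"angular": [0,0,0]},{"fingers": 0,"delta_pos": [0,0,2],"angular": [0,0,0]}]}}

```text
clock: 14.65
tool_pos: [0.5443, 0.1597, 0.0593]
orientation: [-180.0, 0.0, -103.7]
force: [-0.2, 0.0, 0.7]
opening: 0.0003
gripper_force: 0.0
```

>>> {"method": "apply_moves", "body": {"deltas": [{"fingers": 0,"delta_pos": [0,0,1],"angular": [0,0,0]},{"fingers": 0,"delta_pos": [0,0,2],"angular": [0,0,0]}]}}

```text
clock: 14.85
tool_pos: [0.5443, 0.1596, 0.0573]
orientation: [-180.0, 0.0, -103.7]
force: [0.6, 0.7, -0.6]
opening: 0.0002
gripper_force: 0.0
```

>>> {"method": "apply_moves", "body": {"deltas": [{"fingers": 0,"delta_pos": [0,0,1],"angular": [0,0,0]},{"fingers": 0,"delta_pos": [0,0,1.5],"angular": [0,0,0]}]}}

```text
clock: 15.05
tool_pos: [0.5443, 0.1596, 0.0558]
orientation: [180.0, 0.0, -103.7]
force: [0.5, -0.4, 0.1]
opening: 0.0003
gripper_force: 0.0
```

>>> {"method": "apply_moves", "body": {"deltas": [{"fingers": 0,"delta_pos": [0,0,0.5],"angular": [0,0,0]},{"fingers": 0,"delta_pos": [0,0,1],"angular": [0,0,0]}]}}

```text
clock: 15.25
tool_pos: [0.5443, 0.1597, 0.0549]
orientation: [-180.0, 0.0, -103.7]
force: [0.3, -0.0, -0.4]
opening: 0.0008
gripper_force: 0.0
```

>>> {"method": "apply_moves", "body": {"deltas": [{"fingers": 0,"delta_pos": [0,0,0.5],"angular": [0,0,0]},{"fingers": 0,"delta_pos": [0,0,1],"angular": [0,0,0]}]}}

```text
clock: 15.45
tool_pos: [0.5443, 0.1597, 0.0539]
orientation: [-180.0, 0.0, -103.7]
force: [0.5, 0.2, 0.1]
opening: -0.0
gripper_force: 0.0
```

>>> {"method": "apply_moves", "body": {"deltas": [{"fingers": 0,"delta_pos": [0,0,0.5],"angular": [0,0,0]},{"fingers": 0,"delta_pos": [0,0,1],"angular": [0,0,0]}]}}

```text
clock: 15.65
tool_pos: [0.5443, 0.1597, 0.0529]
orientation: [-180.0, 0.0, -103.7]
force: [-1.1, 0.5, -0.1]
opening: 0.0007
gripper_force: 0.0
```

>>> {"method": "apply_moves", "body": {"deltas": [{"fingers": 0,"delta_pos": [0,0,0.5],"angular": [0,0,0]},{"fingers": 0,"delta_pos": [0,0,1],"angular": [0,0,0]}]}}

```text
clock: 15.85
tool_pos: [0.5443, 0.1597, 0.0519]
orientation: [-180.0, 0.0, -103.7]
force: [0.4, -0.4, -0.3]
opening: 0.0007
gripper_force: 0.0
```

>>> {"method": "apply_moves", "body": {"deltas": [{"fingers": 0,"delta_pos": [0,0,0.5],"angular": [0,0,0]},{"fingers": 0,"delta_pos": [0,0,1],"angular": [0,0,0]}]}}

```text
clock: 16.05
tool_pos: [0.5443, 0.1597, 0.0508]
orientation: [180.0, 0.0, -103.7]
force: [0.7, -1.3, -0.7]
opening: 0.0005
gripper_force: 0.0
```

>>> {"method": "apply_moves", "body": {"deltas": [{"fingers": 0,"delta_pos": [0,0,0.5],"angular": [0,0,0]},{"fingers": 0,"delta_pos": [0,0,1],"angular": [0,0,0]}]}}

```text
clock: 16.25
tool_pos: [0.5443, 0.1597, 0.0498]
orientation: [-180.0, 0.0, -103.7]
force: [-0.8, 0.1, -0.8]
opening: -0.0
gripper_force: 0.0
```

>>> {"method": "apply_moves", "body": {"deltas": [{"fingers": 0,"delta_pos": [0,0,0.5],"angular": [0,0,0]},{"fingers": 0,"delta_pos": [0,0,1],"angular": [0,0,0]}]}}

```text
clock: 16.45
tool_pos: [0.5443, 0.1597, 0.0488]
orientation: [-180.0, 0.0, -103.7]
force: [-0.4, 0.2, -0.2]
opening: 0.0006
gripper_force: 0.0
```

>>> {"method": "apply_moves", "body": {"deltas": [{"fingers": 0,"delta_pos": [0,0,0.5],"angular": [0,0,0]},{"fingers": 0,"delta_pos": [0,0,1],"angular": [0,0,0]}]}}

```text
clock: 16.65
tool_pos: [0.5443, 0.1597, 0.0479]
orientation: [-180.0, 0.0, -103.7]
force: [-0.3, 0.5, 0.1]
opening: 0.0004
gripper_force: 0.0
```

>>> {"method": "apply_moves", "body": {"deltas": [{"fingers": 0,"delta_pos": [0,0,0.5],"angular": [0,0,0]},{"fingers": 0,"delta_pos": [0,0,1],"angular": [0,0,0]}]}}

```text
clock: 16.85
tool_pos: [0.5443, 0.1597, 0.0468]
orientation: [-180.0, 0.0, -103.7]
force: [-0.6, 0.3, 0.4]
opening: 0.0005
gripper_force: 0.0
```

>>> {"method": "apply_moves", "body": {"deltas": [{"fingers": 0,"delta_pos": [0,0,0.5],"angular": [0,0,0]},{"fingers": 0,"delta_pos": [0,0,1],"angular": [0,0,0]}]}}

```text
clock: 17.05
tool_pos: [0.5443, 0.1597, 0.0458]
orientation: [-180.0, 0.0, -103.7]
force: [0.4, 0.7, 0.2]
opening: 0.0004
gripper_force: 0.0
```

```bash
python3 - <<'E'
from h import *
o=ctrl.get_obs();print(o["force"],o["tool_pos"])
a=ctrl.snapshot("scene")[190:370,240:480,::-1]
cv2.imwrite("pics/s4.png",cv2.resize(a,None,fx=3,fy=3,interpolation=cv2.INTER_CUBIC))
E
```

```text
[0.40532478 0.66100174 0.21007057] [0.54428665 0.15969074 0.04582566]
```

View pics/s4.png

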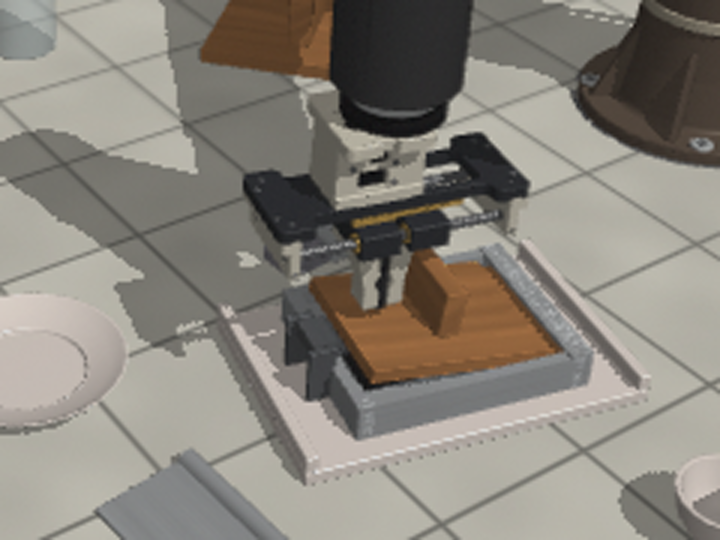

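The fingertips are just above the board's far part; the board looks nearly flat but its far edge is still a little high. Continuing the press.

>>> {"method": "apply_moves", "body": {"deltas": [{"fingers": 0,"delta_pos": [0,0,0.5],"angular": [0,0,0]},{"fingers": 0,"delta_pos": [0,0,1],"angular": [0,0,0]}]}}

```text
clock: 17.3
tool_pos: [0.5443, 0.1597, 0.0449]
orientation: [-180.0, 0.0, -103.7]
force: [-0.0, -0.1, -1.5]
opening: 0.0007
gripper_force: 0.0
```

>>> {"method": "apply_moves", "body": {"deltas": [{"fingers": 0,"delta_pos": [0,0,0.5],"angular": [0,0,0]},{"fingers": 0,"delta_pos": [0,0,1],"angular": [0,0,0]}]}}

```text
clock: 17.5
tool_pos: [0.5443, 0.1597, 0.0439]
orientation: [-180.0, 0.0, -103.7]
force: [0.3, -0.2, 0.2]
opening: 0.0004
gripper_force: 0.0
```

>>> {"method": "apply_moves", "body": {"deltas": [{"fingers": 0,"delta_pos": [0,0,0.5],"angular": [0,0,0]},{"fingers": 0,"delta_pos": [0,0,1],"angular": [0,0,0]}]}}

```text
clock: 17.7
tool_pos: [0.5443, 0.1597, 0.0429]
orientation: [-180.0, 0.0, -103.7]
force: [-0.4, -0.3, 0.3]
opening: 0.0004
gripper_force: 0.0
```

>>> {"method": "apply_moves", "body": {"deltas": [{"fingers": 0,"delta_pos": [0,0,0.5],"angular": [0,0,0]},{"fingers": 0,"delta_pos": [0,0,1],"angular": [0,0,0]}]}}

```text
clock: 17.9
tool_pos: [0.5443, 0.1597, 0.0418]
orientation: [180.0, 0.0, -103.7]
force: [-0.7, 0.7, -0.6]
opening: 0.0003
gripper_force: 0.0
```

>>> {"method": "apply_moves", "body": {"deltas": [{"fingers": 0,"delta_pos": [0,0,0.3],"angular": [0,0,0]},{"fingers": 0,"delta_pos": [0,0,0.6],"angular": [0,0,0]},{"fingers": 0,"delta_pos": [0,0,0.6],"angular": [0,0,0]}]}}

```text
clock: 18.2
tool_pos: [0.5443, 0.1597, 0.0413]
orientation: [180.0, 0.0, -103.7]
force: [0.5, 0.8, 0.3]
opening: 0.0005
gripper_force: 0.0
```

>>> {"method": "apply_moves", "body": {"deltas": [{"fingers": 0,"delta_pos": [0,0,0.3],"angular": [0,0,0]},{"fingers": 0,"delta_pos": [0,0,0.6],"angular": [0,0,0]},{"fingers": 0,"delta_pos": [0,0,0.6],"angular": [0,0,0]}]}}

```text
clock: 18.5
tool_pos: [0.5443, 0.1597, 0.0406]
orientation: [180.0, 0.0, -103.7]
force: [0.1, 0.3, 0.4]
opening: 0.0003
gripper_force: 0.0
```

```bash
python3 - <<'E'
from h import *
pc=campose("scene");Rz=R.from_euler("z",YAW,degrees=True)
for th in(0,.05,.09,.12):
    Rb=Rz*R.from_euler("y",-th)
    P=G+Rb.apply(np.array([[166.5,60,12],[166.5,60,0],[166.5,-60,12],[16.5,60,12],[101,32,52],[83,32,52],[101,-32,52]])/1e3)
    print(th,((proj(P,pc)-[240,190])*3).round(0).tolist())
W=G+Rz.apply(np.array([[168,65,12],[180,75,12],[-5,75,14]])/1e3);print("walls",((proj(W,pc)-[240,190])*3).round(0).tolist())
E
```

```text
0 [[368.0, 394.0], [367.0, 406.0], [305.0, 298.0], [549.0, 351.0], [437.0, 310.0], [459.0, 305.0], [400.0, 261.0]]
0.05 [[370.0, 385.0], [368.0, 397.0], [307.0, 289.0], [550.0, 350.0], [441.0, 304.0], [463.0, 300.0], [404.0, 255.0]]
0.09 [[372.0, 377.0], [369.0, 390.0], [308.0, 282.0], [551.0, 349.0], [444.0, 299.0], [466.0, 296.0], [407.0, 251.0]]
0.12 [[373.0, 372.0], [370.0, 385.0], [310.0, 277.0], [551.0, 349.0], [447.0, 295.0], [468.0, 293.0], [409.0, 247.0]]
walls [[369.0, 398.0], [360.0, 411.0], [584.0, 355.0]]
```

```bash
python3 - <<'E'
from h import *
pc=campose("scene");Rz=R.from_euler("z",YAW,degrees=True)
f=lambda P:((proj(P,pc)-[240,190])*3).round(0).tolist()
print("s4 tcp, grasp",f([[.5443,.1597,.0458],[.5443,.1597,.0648]]))
for th in(0,.12): print("board under",th,f(G+(Rz*R.from_euler("y",-th)).apply([.137,0,.012])))
a=ctrl.snapshot("scene");b=cv2.imread("pics/s4.png");a4=cv2.resize(a[190:370,240:480,::-1],None,fx=3,fy=3,interpolation=cv2.INTER_CUBIC)
d=cv2.absdiff(a4,b).max(2)>25;ys,xs=np.nonzero(d);print("changed since s4",d.sum(),np.percentile(xs,[2,50,98]),np.percentile(ys,[2,50,98]))
# sharp board edge: column profile of brown mask near far +y corner, s3 vs now
for n,im in(("s3",cv2.imread("pics/s3.png")),("s4",b),("now",a4)):
    h=cv2.cvtColor(im,cv2.COLOR_BGR2HSV);m=cv2.inRange(h,(3,100,40),(18,255,255));m[:270]=0
    c=max(cv2.findContours(m,0,2)[0],key=cv2.contourArea);r=c[:,0]
    print(n,cv2.contourArea(c),"lowest",r[r[:,1].argmax()],"left",r[r[:,0].argmin()],"right",r[r[:,0].argmax()])
    k=h[250:310,430:475]
o=ctrl.get_obs();print(o["force"],o["moment"])
E
```

```text
s4 tcp, grasp [[372.0, 332.0], [374.0, 312.0]]
board under 0 [[371.0, 336.0]]
board under 0.12 [[375.0, 318.0]]
changed since s4 15429 [122. 380. 517.] [ 93. 198. 335.]
s3 19802.5 lowest [373 384] left [310 283] right [560 349]
s4 17986.5 lowest [372 384] left [309 286] right [560 350]
now 17660.5 lowest [372 384] left [309 286] right [560 350]
[ 0.17320144 -0.59060009  0.28531759] [ 0.03363849  0.10674771 -0.02715794]
```

The fingertips actually end about 20 mm short of the TCP point, so they are still above the board; continuing to feel downward.

>>> {"method": "apply_moves", "body": {"deltas": [{"fingers": 0,"delta_pos": [0,0,0.5],"angular": [0,0,0]},{"fingers": 0,"delta_pos": [0,0,1],"angular": [0,0,0]}]}}

```text
clock: 18.75
tool_pos: [0.5443, 0.1597, 0.0397]
orientation: [-180.0, 0.0, -103.7]
force: [-0.2, -0.4, -0.8]
opening: 0.0003
gripper_force: 0.0
```

>>> {"method": "apply_moves", "body": {"deltas": [{"fingers": 0,"delta_pos": [0,0,0.5],"angular": [0,0,0]},{"fingers": 0,"delta_pos": [0,0,1],"angular": [0,0,0]}]}}

```text
clock: 18.95
tool_pos: [0.5443, 0.1597, 0.0386]
orientation: [-180.0, 0.0, -103.7]
force: [-0.4, -0.9, -0.7]
opening: 0.0002
gripper_force: 0.0
```

>>> {"method": "apply_moves", "body": {"deltas": [{"fingers": 0,"delta_pos": [0,0,0.5],"angular": [0,0,0]},{"fingers": 0,"delta_pos": [0,0,1],"angular": [0,0,0]}]}}

```text
clock: 19.15
tool_pos: [0.5443, 0.1596, 0.0376]
orientation: [180.0, 0.0, -103.7]
force: [-0.6, 0.7, -0.7]
opening: 0.0004
gripper_force: 0.0
```

The shut fingertips end further back than assumed, so the gripper body would come down on the handle. I will rise and turn the tool 90° so its narrow side clears the handle, then press at the far edge.

```bash
python3 - <<'E'
from h import *
o=ctrl.get_obs();print(o["joint_pos"])
Rz=R.from_euler("z",YAW,degrees=True)
for y in(-13.7,166.3): delta(G+Rz.apply([.146,0,.060]),[180,0,y],o)
E
```

```text
[ 3.61076116e+01  1.93147230e+01 -2.44492051e+01 -8.28147597e-03
 -4.62325299e+01 -4.98115265e+01]
d_mm [  0.2  -9.5 -52.4] rot [-0.000e+00  1.000e-02 -9.001e+01]
d_mm [  0.2  -9.5 -52.4] rot [1.000e-02 0.000e+00 8.999e+01]
```

>>> {"method": "apply_moves", "body": {"deltas": [{"fingers": 0,"delta_pos": [0,0,-25],"angular": [0,0,0]},{"fingers": 0,"delta_pos": [0,0,-52],"angular": [0,0,0]},{"fingers": 0,"delta_pos": [0,-2,-52],"angular": [0,0,-8]},{"fingers": 0,"delta_pos": [0,-4,-52],"angular": [0,0,-16]},{"fingers": 0,"delta_pos": [0,-6,-52],"angular": [0,0,-24]},{"fingers": 0,"delta_pos": [0,-8,-52],"angular": [0,0,-32]},{"fingers": 0,"delta_pos": [0,-9.5,-52],"angular": [0,0,-40]},{"fingers": 0,"delta_pos": [0,-9.5,-52],"angular": [0,0,-48]},{"fingers": 0,"delta_pos": [0,-9.5,-52],"angular": [0,0,-56]},{"fingers": 0,"delta_pos": [0,-9.5,-52],"angular": [0,0,-64]}]}}

```text
clock: 20.15
tool_pos: [0.5535, 0.1574, 0.0896]
orientation: [-180.0, 0.0, -39.4]
force: [0.3, 0.3, 0.5]
opening: 0.0006
gripper_force: 0.0
```

>>> {"method": "apply_moves", "body": {"deltas": [{"fingers": 0,"delta_pos": [0,0,0],"angular": [0,0,-8]},{"fingers": 0,"delta_pos": [0,0,0],"angular": [0,0,-16]},{"fingers": 0,"delta_pos": [0,0,0],"angular": [0,0,-24]},{"fingers": 0,"delta_pos": [0,0,0],"angular": [0,0,-26]},{"fingers": 0,"delta_pos": [0,0,0],"angular": [0,0,-26]}]}}

```text
clock: 20.65
tool_pos: [0.5535, 0.1574, 0.0896]
orientation: [-180.0, 0.0, -13.7]
force: [1.0, -0.3, 0.3]
opening: 0.0003
gripper_force: 0.0
```

```bash
python3 - <<'E'
from h import *
o=ctrl.get_obs();Rz=R.from_euler("z",YAW,degrees=True)
for z in (60,20,10,0):delta(G+Rz.apply([.146,0,z/1e3]),[180,0,-13.7],o)
a=ctrl.snapshot("scene")[190:370,240:480,::-1];im=cv2.resize(a,None,fx=3,fy=3,interpolation=cv2.INTER_CUBIC)
h=cv2.cvtColor(im,cv2.COLOR_BGR2HSV);m=cv2.inRange(h,(3,100,40),(18,255,255));m[:270]=0
r=max(cv2.findContours(m,0,2)[0],key=cv2.contourArea)[:,0];print("lowest",r[r[:,1].argmax()],"left",r[r[:,0].argmin()],"right",r[r[:,0].argmax()])
# lowest finger pixel in the wrist image: bright grey band
w=ctrl.snapshot("wrist");cv2.imwrite("pics/w3.png",w[:,:,::-1])
pc=campose("wrist",o);T=R.from_euler("xyz",o["orientation"],degrees=True)
for zt in(0,-10,-20,-30):print(zt,proj(np.array(o["tool_pos"])+T.apply(np.array([[9.5,0,zt],[0,0,zt],[-9.5,0,zt]])/1e3),pc).round(0).tolist())
g=cv2.cvtColor(w,cv2.COLOR_RGB2GRAY);print(g[240:360:4,312].tolist());print(g[240:360:4,290].tolist())
E
```

```text
d_mm [ 0.   0.1 -0.4] rot [-0.01  0.    0.01]
d_mm [ 0.1  0.1 39.6] rot [-0.01  0.    0.01]
d_mm [ 0.1  0.1 49.6] rot [-0.01  0.    0.01]
d_mm [ 0.1  0.1 59.6] rot [-0.01  0.    0.01]
lowest [372 384] left [310 283] right [560 350]
0 [[313.0, 267.0], [312.0, 285.0], [312.0, 303.0]]
-10 [[313.0, 275.0], [313.0, 294.0], [313.0, 312.0]]
-20 [[313.0, 284.0], [313.0, 304.0], [313.0, 323.0]]
-30 [[313.0, 294.0], [313.0, 314.0], [313.0, 334.0]]
[145, 145, 143, 142, 140, 140, 144, 141, 138, 139, 137, 141, 141, 110, 114, 108, 114, 113, 113, 110, 105, 71, 69, 53, 44, 48, 45, 52, 44, 43]
[150, 155, 149, 148, 148, 151, 148, 139, 136, 136, 135, 136, 135, 90, 90, 90, 95, 10, 8, 13, 10, 7, 16, 14, 16, 20, 13, 21, 23, 22]
```

>>> {"method": "apply_moves", "body": {"deltas": [{"fingers": 0,"delta_pos": [0,0,15],"angular": [0,0,0]},{"fingers": 0,"delta_pos": [0,0,30],"angular": [0,0,0]},{"fingers": 0,"delta_pos": [0,0,40],"angular": [0,0,0]},{"fingers": 0,"delta_pos": [0,0,46],"angular": [0,0,0]},{"fingers": 0,"delta_pos": [0,0,48],"angular": [0,0,0]}]}}

```text
clock: 21.25
tool_pos: [0.5533, 0.1573, 0.0411]
orientation: [180.0, 0.0, -13.7]
force: [0.7, 0.6, 0.4]
opening: 0.0004
gripper_force: 0.0
```

>>> {"method": "apply_moves", "body": {"deltas": [{"fingers": 0,"delta_pos": [0,0,1],"angular": [0,0,0]},{"fingers": 0,"delta_pos": [0,0,2],"angular": [0,0,0]}]}}

```text
clock: 21.45
tool_pos: [0.5539, 0.1576, 0.0401]
orientation: [-180.0, -0.0, -13.7]
force: [0.4, -0.1, 0.3]
opening: 0.0005
gripper_force: 0.0
```

>>> {"method": "apply_moves", "body": {"deltas": [{"fingers": 0,"delta_pos": [0,0,1],"angular": [0,0,0]},{"fingers": 0,"delta_pos": [0,0,2],"angular": [0,0,0]}]}}

```text
clock: 21.65
tool_pos: [0.5537, 0.1575, 0.038]
orientation: [-180.0, -0.0, -13.7]
force: [0.2, 0.3, 0.4]
opening: 0.0002
gripper_force: 0.0
```

>>> {"method": "apply_moves", "body": {"deltas": [{"fingers": 0,"delta_pos": [0,0,1],"angular": [0,0,0]},{"fingers": 0,"delta_pos": [0,0,2],"angular": [0,0,0]}]}}

```text
clock: 21.85
tool_pos: [0.5536, 0.1575, 0.0357]
orientation: [-180.0, -0.0, -13.7]
force: [0.5, -0.1, -0.3]
opening: 0.0003
gripper_force: 0.0
```

>>> {"method": "apply_moves", "body": {"deltas": [{"fingers": 0,"delta_pos": [0,0,1],"angular": [0,0,0]},{"fingers": 0,"delta_pos": [0,0,1.5],"angular": [0,0,0]}]}}

```text
clock: 22.05
tool_pos: [0.5535, 0.1574, 0.0341]
orientation: [-180.0, 0.0, -13.7]
force: [-0.7, 0.2, 0.3]
opening: 0.0005
gripper_force: 0.0
```

>>> {"method": "apply_moves", "body": {"deltas": [{"fingers": 0,"delta_pos": [0,0,0.7],"angular": [0,0,0]},{"fingers": 0,"delta_pos": [0,0,1.4],"angular": [0,0,0]}]}}

```text
clock: 22.25
tool_pos: [0.5535, 0.1574, 0.0327]
orientation: [-180.0, -0.0, -13.7]
force: [-0.2, -0.5, 1.5]
opening: 0.0004
gripper_force: 0.0
```

>>> {"method": "apply_moves", "body": {"deltas": [{"fingers": 0,"delta_pos": [0,0,0.5],"angular": [0,0,0]},{"fingers": 0,"delta_pos": [0,0,1],"angular": [0,0,0]}]}}

```text
clock: 22.45
tool_pos: [0.5535, 0.1574, 0.0318]
orientation: [-180.0, -0.0, -13.7]
force: [-0.1, -1.0, -0.5]
opening: 0.0002
gripper_force: 0.0
```

>>> {"method": "apply_moves", "body": {"deltas": [{"fingers": 0,"delta_pos": [0,0,0.5],"angular": [0,0,0]},{"fingers": 0,"delta_pos": [0,0,1],"angular": [0,0,0]}]}}

```text
clock: 22.65
tool_pos: [0.5537, 0.1575, 0.031]
orientation: [-180.0, -0.0, -13.7]
force: [-0.9, 0.1, 2.0]
opening: 0.0004
gripper_force: 1.1
```

Contact at last (2 N). Pressing on.

>>> {"method": "apply_moves", "body": {"deltas": [{"fingers": 0,"delta_pos": [0,0,0.5],"angular": [0,0,0]},{"fingers": 0,"delta_pos": [0,0,1],"angular": [0,0,0]}]}}

```text
clock: 22.85
tool_pos: [0.5537, 0.1575, 0.03]
orientation: [-180.0, -0.0, -13.7]
force: [-0.0, 0.3, 2.2]
opening: 0.0006
gripper_force: 1.2
```

>>> {"method": "apply_moves", "body": {"deltas": [{"fingers": 0,"delta_pos": [0,0,0.5],"angular": [0,0,0]},{"fingers": 0,"delta_pos": [0,0,1],"angular": [0,0,0]}]}}

```text
clock: 23.05
tool_pos: [0.5538, 0.1575, 0.0289]
orientation: [-180.0, -0.0, -13.7]
force: [0.2, -0.8, 2.8]
opening: 0.0005
gripper_force: 1.3
```

>>> {"method": "apply_moves", "body": {"deltas": [{"fingers": 0,"delta_pos": [0,0,0.5],"angular": [0,0,0]},{"fingers": 0,"delta_pos": [0,0,1],"angular": [0,0,0]}]}}

```text
clock: 23.25
tool_pos: [0.5539, 0.1575, 0.0279]
orientation: [-180.0, -0.0, -13.7]
force: [1.9, -0.3, 2.9]
opening: 0.0006
gripper_force: 1.5
```

The latch is yielding smoothly at about 3 N.

>>> {"method": "apply_moves", "body": {"deltas": [{"fingers": 0,"delta_pos": [0,0,0.7],"angular": [0,0,0]},{"fingers": 0,"delta_pos": [0,0,1.4],"angular": [0,0,0]},{"fingers": 0,"delta_pos": [0,0,2],"angular": [0,0,0]}]}}

```text
clock: 23.55
tool_pos: [0.5533, 0.1574, 0.0256]
orientation: [-180.0, 0.0, -13.7]
force: [0.3, 0.1, 0.6]
opening: 0.0005
gripper_force: 0.0
```

>>> {"method": "apply_moves", "body": {"deltas": [{"fingers": 0,"delta_pos": [0,0,0.7],"angular": [0,0,0]},{"fingers": 0,"delta_pos": [0,0,1.4],"angular": [0,0,0]},{"fingers": 0,"delta_pos": [0,0,2],"angular": [0,0,0]}]}}

```text
clock: 23.85
tool_pos: [0.553, 0.1573, 0.0233]
orientation: [180.0, 0.0, -13.7]
force: [0.1, 0.5, 1.2]
opening: 0.0002
gripper_force: 0.0
```

>>> {"method": "apply_moves", "body": {"deltas": [{"fingers": 0,"delta_pos": [0,0,0.7],"angular": [0,0,0]},{"fingers": 0,"delta_pos": [0,0,1.4],"angular": [0,0,0]},{"fingers": 0,"delta_pos": [0,0,2],"angular": [0,0,0]}]}}

```text
clock: 24.15
tool_pos: [0.5534, 0.1574, 0.0217]
orientation: [-180.0, 0.0, -13.7]
force: [-0.6, 0.8, 1.2]
opening: 0.0003
gripper_force: 0.0
```

The force dropped off, so the board went past the nose. Going down to confirm it is seated.

>>> {"method": "apply_moves", "body": {"deltas": [{"fingers": 0,"delta_pos": [0,0,1],"angular": [0,0,0]},{"fingers": 0,"delta_pos": [0,0,2],"angular": [0,0,0]},{"fingers": 0,"delta_pos": [0,0,3],"angular": [0,0,0]},{"fingers": 0,"delta_pos": [0,0,4],"angular": [0,0,0]}]}}

```text
clock: 24.55
tool_pos: [0.5535, 0.1574, 0.0177]
orientation: [-180.0, 0.0, -13.7]
force: [0.7, 0.2, -0.5]
opening: 0.0005
gripper_force: 0.0
```

>>> {"method": "apply_moves", "body": {"deltas": [{"fingers": 0,"delta_pos": [0,0,0.7],"angular": [0,0,0]},{"fingers": 0,"delta_pos": [0,0,1.4],"angular": [0,0,0]}]}}

```text
clock: 24.75
tool_pos: [0.5535, 0.1574, 0.0163]
orientation: [-180.0, 0.0, -13.7]
force: [0.9, 1.5, 0.4]
opening: 0.0002
gripper_force: 0.0
```

>>> {"method": "apply_moves", "body": {"deltas": [{"fingers": 0,"delta_pos": [0,0,0.7],"angular": [0,0,0]},{"fingers": 0,"delta_pos": [0,0,1.4],"angular": [0,0,0]}]}}

```text
clock: 24.95
tool_pos: [0.5535, 0.1574, 0.0149]
orientation: [-180.0, -0.0, -13.7]
force: [-1.3, 0.7, -0.0]
opening: 0.0001
gripper_force: 0.0
```

>>> {"method": "apply_moves", "body": {"deltas": [{"fingers": 0,"delta_pos": [0,0,0.5],"angular": [0,0,0]},{"fingers": 0,"delta_pos": [0,0,1],"angular": [0,0,0]}]}}

```text
clock: 25.15
tool_pos: [0.5535, 0.1574, 0.0139]
orientation: [-180.0, -0.0, -13.7]
force: [0.5, 0.2, 1.0]
opening: 0.0007
gripper_force: 0.0
```

>>> {"method": "apply_moves", "body": {"deltas": [{"fingers": 0,"delta_pos": [0,0,0.5],"angular": [0,0,0]},{"fingers": 0,"delta_pos": [0,0,1],"angular": [0,0,0]}]}}

```text
clock: 25.35
tool_pos: [0.5535, 0.1574, 0.013]
orientation: [-180.0, -0.0, -13.7]
force: [0.9, -0.7, -0.4]
opening: 0.0003
gripper_force: 0.0
```

>>> {"method": "apply_moves", "body": {"deltas": [{"fingers": 0,"delta_pos": [0,0,0.5],"angular": [0,0,0]},{"fingers": 0,"delta_pos": [0,0,1],"angular": [0,0,0]}]}}

```text
clock: 25.55
tool_pos: [0.5535, 0.1574, 0.0121]
orientation: [-180.0, -0.0, -13.7]
force: [-2.1, 0.1, 6.6]
opening: 0.0004
gripper_force: 3.3
```

>>> {"method": "apply_moves", "body": {"deltas": [{"fingers": 0,"delta_pos": [0,0,0.5],"angular": [0,0,0]},{"fingers": 0,"delta_pos": [0,0,0.8],"angular": [0,0,0]}]}}

```text
clock: 25.75
tool_pos: [0.5536, 0.1575, 0.012]
orientation: [-180.0, -0.0, -13.7]
force: [-4.3, -0.6, 10.4]
opening: 0.0004
gripper_force: 5.6
```

Solid stop at the seated height, so the board is flat on the ledges. Retreating, then checking with both cameras numerically.

>>> {"method": "apply_moves", "body": {"deltas": [{"fingers": 0,"delta_pos": [0,0,-2],"angular": [0,0,0]},{"fingers": 0,"delta_pos": [0,0,-10],"angular": [0,0,0]},{"fingers": 0,"delta_pos": [0,0,-40],"angular": [0,0,0]},{"fingers": 0,"delta_pos": [0,0,-80],"angular": [0,0,0]},{"fingers": 0,"delta_pos": [0,0,-120],"angular": [0,0,0]},{"fingers": 0,"delta_pos": [0,0,-160],"angular": [0,0,0]},{"fingers": 0,"delta_pos": [0,0,-180],"angular": [0,0,0]},{"fingers": 0,"delta_pos": [0,0,-180],"angular": [0,0,0]},{"fingers": 0,"delta_pos": [0,0,-180],"angular": [0,0,0]}]}}

```text
clock: 26.65
tool_pos: [0.5534, 0.1574, 0.1917]
orientation: [-179.9, -0.0, -13.7]
force: [-1.3, -0.5, -0.7]
opening: 0.0002
gripper_force: 0.0
```

```bash
python3 - <<'E'
from h import *
print(ctrl.get_obs()["force"])
a=ctrl.snapshot("scene")[190:370,240:480,::-1];im=cv2.resize(a,None,fx=3,fy=3,interpolation=cv2.INTER_CUBIC)
for n,im in(("s3",cv2.imread("pics/s3.png")),("now",im)):
    h=cv2.cvtColor(im,cv2.COLOR_BGR2HSV);m=cv2.inRange(h,(3,100,40),(18,255,255));m[:240]=0
    r=max(cv2.findContours(m,0,2)[0],key=cv2.contourArea)[:,0];print(n,"lowest",r[r[:,1].argmax()],"left",r[r[:,0].argmin()],"right",r[r[:,0].argmax()],"top",r[r[:,1].argmin()])
    d=(h[280:400,280:345,2]<90)&(h[280:400,280:345,1]<70);ys,xs=np.nonzero(d);print("latch dark blob centre",xs.mean()+280,ys.mean()+280,d.sum(),"x98",np.percentile(xs,98)+280)
E
```

```text
[-1.26741433 -0.50731243 -0.73688973]
s3 lowest [373 384] left [310 283] right [560 349] top [426 247]
latch dark blob centre 313.3708487084871 347.77583025830256 4336 x98 342.0
now lowest [371 396] left [308 301] right [560 350] top [420 259]
latch dark blob centre 313.06268731268733 351.30594405594405 4004 x98 341.0
```

The board is at the flat position predicted for it, and the press ended with the latch giving way and then a solid stop. Handing in.

```bash
python3 -c "
from plant import ctrl
print(ctrl.close_job())"
```

```text
the job is handed in; nothing more can be done
None
```

The job is handed in with no verdict returned: the cover board appears seated flat, tongue in the groove and released, by a solid stop at seated height and a final camera check; I felt the latch give way but could not read its position directly.

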